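Turn the wheelchair wheel until its valve is at the top

TASK

The wheelchair wheel leaning in the blue stand is to be pumped up next: push its grey spokes with the fingertips, one spoke after another, to turn it gently (never spinning it) until the yellow-capped valve is at the very top of the wheel, straight up the slope from the hub and in line with the red mark on the stand. Push neither the tyre nor the valve, grasp nothing, and leave the bottle, jar, spanner and tyre lever where they are. Finish with the wheel at rest and the hand clear.

Things in the scene. Friction and masses are not known exactly. Their poses are not given: they have to be found in the camera images.
- bracket: Fixed blue T-shaped bracket holding the wheel's axle. Origin: the wheel's centre, on the axle, mid-thickness, 115 mm above the desk. z: along the axle, out of the wheel's front face, towards the robot and up, 28 deg from vertical. x: in the wheel's plane, straight up the slope to the wheel's top (the plane rises 28 deg, away from the robot). y: to the left seen from the robot.
- crossbar (a point): Middle of the bracket's crossbar, 30 mm along bracket z in front of the wheel's centre. Two bars 20 mm wide, z = 25 to 35 mm, pass before the wheel: the crossbar along y to +-196 mm, a leg along -x to -165 mm. They bar fingers to the left, right and below the hub; the wheel's upper half is open in front, and clear for 80 mm behind. Axle nut: 24 mm across, up to z = 41 mm.
- red_mark (a point): Centre of the fixed red block, 26 by 12 by 12 mm, on the stand just beyond the tyre's topmost point: 181 mm from the wheel's centre along bracket x. It marks the top.
- stand: Blue steel stand on a plywood board bolted to the desk: board 350 by 420 mm, 10 mm thick, origin on the desk right below the wheel's centre, z up. Two 22 mm posts, 139 mm high, hold the crossbar's ends at y = +-186 mm; one 30 mm wide post, 200 mm high, stands behind the wheel's top at x = 160 mm.
- wheel (a joint): Turn of the wheel about bracket z, rad. 0: valve at the very top; growing turns it counter-clockwise seen from the robot (bracket x towards y). Starts between 1.9 and 4.38; no stops for several turns, so 0 and 6.283 are the same place. A dragging bearing (0.2 N m, 2 to 3 N at 88 mm from the axle) stops the wheel at once when it is no longer pushed.
- spokes: Grey hub and five straight grey spokes, turning with the wheel. Origin: wheel's centre; z along the axle, x towards the valve. Spokes at 36, 108, 180, 252, 324 deg from x (valve midway between two), 16 mm wide, z = -12 to +12 mm, from the hub (radius 28 mm, z to +-20 mm) to the rim (inner radius 122 mm, z to +-17 mm). The windows between them are open right through.
- tyre: The black tyre, outer radius 155 mm, 40 mm wide (z = -20 to +20 mm), round an aluminium rim of inner radius 122 mm; origin at the wheel's centre. Not to be pushed.
- valve: Brass valve stem with a yellow cap, in the wheel's mid-plane; it sticks out of the rim towards the hub, from radius 122 mm to 92 mm, 12 mm across at the cap. The origin is the wheel's centre, x along the stem from the centre outwards. Not to be pushed.
- valve_cap (a point): Centre of the yellow valve cap, 100 mm from the wheel's axle.
- sanitiser: Loose clear bottle with a blue cap, 60 mm across and 150 mm high, standing to one side of the stand; origin under its centre. Leave alone.
- patch_jar: Loose jar with a green lid, 60 mm across and 65 mm high, standing to the other side; origin under its centre. Leave alone.
- spanner: Loose steel spanner, 160 mm long, lying on the desk beside the stand; origin under its middle. Leave alone.
- tyre_lever: Loose orange plastic tyre lever, 128 mm long, 7 mm thick, lying on the desk beside the stand; origin under its middle. Leave alone.

How it is judged:
By the outcome, as a careful person would: the job done as asked, in the order asked, and still so for the second after the job is handed in, with the robot touching nothing.
It also fails if it takes over 64 s, if anything falls off the work surface, if the arm or the gripper's body presses on something with over 40 N, if the wrist force passes 120 N, or if a joint passes its speed limit or range.

ROBOT

A 7-joint arm with a two-finger parallel gripper is mounted at the origin on the work surface. World frame = base frame: x ahead of the robot, y to its left, z up, the work surface at z = 0. Lengths are in mm, angles in rad, forces in N, time in s.
With the tool pointing down it reaches from about 400 to 875 mm from the base axis. Payload 4.4 kg.
Tool frame: the origin (TCP) lies at the very end of the fingers, on their centre line; the grasp point (between the pads) lies 19 mm behind it; z points along the fingers, y is the direction in which the jaws open and shut (so a half turn about z gives the same grasp; the last joint's range is limited). The gripper opens to 85 mm and grips with 20 to 120 N. Pads are 22 mm wide; open, the fingers measure 114 mm over their backs; the gripper's body (76 mm by 85 mm) begins 54 mm behind the grasp point. The pads swing forward as they close: fully open they stand 13 mm farther back than shut.
Start: joints at [1.227, 0.628, 0.038, 1.517, -0.027, 0.996, -0.02], TCP at [178.284, -625.086, 231.313] pointing down, gripper open.
Joint ranges: [-3.06, 3.06], [-0.37, 2.12], [-1.25, 1.32], [0.18, 2.47], [-1.1, 4.24], [0.23, 1.98], [-2.94, 2.94]. Speed limits (rad/s): [2.57, 2.57, 3.14, 3.14, 3.14, 3.14, 3.14].

INTERFACE

Orientations are given as [roll, pitch, yaw] about the fixed x, y, z axes, in that order (R = Rz(yaw) Ry(pitch) Rx(roll)).
In Python, from cell import ctrl, eyes gives the robot as it stands.
- The arm moves only by the tool move_arm, never from a script. Its argument "increments" is a list of rows, each a list of 6 numbers: the shift along the tool's x, y, z in cm, then the turn, a rotation vector about the tool's x, y, z in degrees. In form: [[x, y, z, wx, wy, wz], ...]. A call has 1 to 20 rows; each row is the pose to reach, as a shift and turn from the pose commanded when the call began, along the tool's axes at that moment; what a row does not reach only later rows make up. A row lasts 1/10 s, in which the tool goes at most 50 mm and 8.59 degrees, less where a joint would pass 70% of its speed; a pose out of reach is approached as far as the arm can. A call with a gripper value outside its range is refused whole. "grip" is the opening, from -1 (shut) to 1 (fully open), set as the call begins (left out, the last holds). The fingers move at their own pace and stop on an object; the grip force is fixed at half the most. Time passes only in rows, so rows that repeat a pose let the fingers close. It gives the time, the measured TCP pose, the force and the opening at its end, in the units of the state.
- ctrl.read_state(): the state, without advancing time (a new reading comes with each control period).
- eyes.get_image(name): name is "side" or "top"; returns the picture (480x640x3 uint8, red, green, blue); there is no depth.
- eyes.calibration(name): a dict with "fx", "fy", "cx", "cy" (pixels), "dist" ([k1, k2, p1, p2, k3] as OpenCV has them; the pictures are not rectified), "pose" (4x4, takes a point from camera to world coordinates). Camera axes: x right, y up, looking along -z (the intrinsics and any distortion apply to the point x, -y, -z); pixel columns grow to the right and rows downward; lengths in mm; the calibration is good to about 2 mm. A picture is of the moment at which its call begins. calibration takes no time and is no camera call.
- ctrl.finish_job(): hands the job in, once; it reports no verdict.
The state is a dict: "clock": time; "qpos": joint angles; "qd": joint speeds; "tau": joint torques, N m; "eef_pos": TCP position; "tool_rot": TCP orientation; "force": force on the tool from outside, world axes, zero at the start; "torque": the same for the moment, N m; "width": finger opening in mm.
Only numpy, scipy, OpenCV 4.12 (cv2) and the standard library are available. Lean on these libraries where they do the work, as an engineer would, in place of code of your own. Each camera call takes 0.05 s, during which the arm holds its last target. There are 200 camera calls.

## Working session

There is one attempt and no reset: what is moved stays moved. The work goes in short steps, Python scripts to look and compute and a tool call to move; the robot and the scene stay as the last step left them, time stands still between calls to the robot, and variables do not carry over. Pictures are saved under pics/ and viewed, about 8 in all and at most 12, crops included, and the job is handed in when it is done.

Besides the shell and the picture viewer there is one more tool, called after "Emit:" as name(argument=value, ...), one argument or row to a line, values as JSON. move_arm: Moves the arm, as the interface text tells. Its arguments: {"type":"object","properties":{"increments":{"type":"array","items":{"type":"array","items":{"type":"number"}}},"grip":{"type":"number"}},"required":["increments"]}

```bash
ls; mkdir -p pics; python3 - <<'E'
from cell import ctrl,eyes
import cv2,numpy as np
for n in("side","top"):
    cv2.imwrite(f"pics/{n}0.png",eyes.get_image(n)[:,:,::-1]); c=eyes.calibration(n)
    print(n,{k:np.round(v,3).tolist() for k,v in c.items()})
print(ctrl.read_state())
E
```

```text
pics
side {'fx': 598.706, 'fy': 598.706, 'cx': 319.71, 'cy': 239.795, 'dist': [-0.189, 0.0, 0.0, 0.0, 0.0], 'pose': [[-0.99, 0.111, -0.088, 401.403], [-0.14, -0.687, 0.713, 1066.717], [0.019, 0.718, 0.696, 1165.192], [0.0, 0.0, 0.0, 1.0]]}
top {'fx': 551.591, 'fy': 551.591, 'cx': 320.812, 'cy': 242.926, 'dist': [0.045, 0.0, 0.0, 0.0, 0.0], 'pose': [[0.017, 0.994, -0.11, 384.896], [-1.0, 0.015, -0.017, 19.324], [-0.015, 0.11, 0.994, 1299.464], [0.0, 0.0, 0.0, 1.0]]}
{'clock': 0.1, 'qpos': array([ 1.22721408,  0.62926141,  0.03846141,  1.51827168, -0.02699386,
        0.99630078, -0.0199912 ]), 'qd': array([-1.15769575e-03, -2.27851166e-03, -1.08968103e-04, -1.83390296e-03,
        5.27791299e-04,  7.22934823e-05, -7.52475479e-04]), 'tau': array([ 3.72053692e-03, -5.64524424e+01,  1.23059057e+00, -1.93972778e+01,
        1.12058170e-02,  5.36544219e-03, -3.30995444e-07]), 'eef_pos': array([ 178.10897785, -624.53600716,  230.47513874]), 'tool_rot': array([-3.13987019e+00,  3.28410836e-05,  2.77780861e-01]), 'force': array([ 0.29128878, -0.62348438, -0.1921491 ]), 'torque': array([0.07507085, 0.05517097, 0.01306174]), 'width': 85.3906518642706}
```

View pics/top0.png

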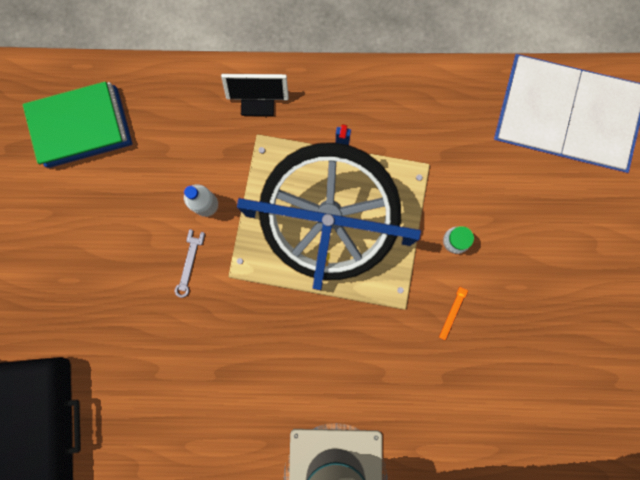

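View pics/side0.png

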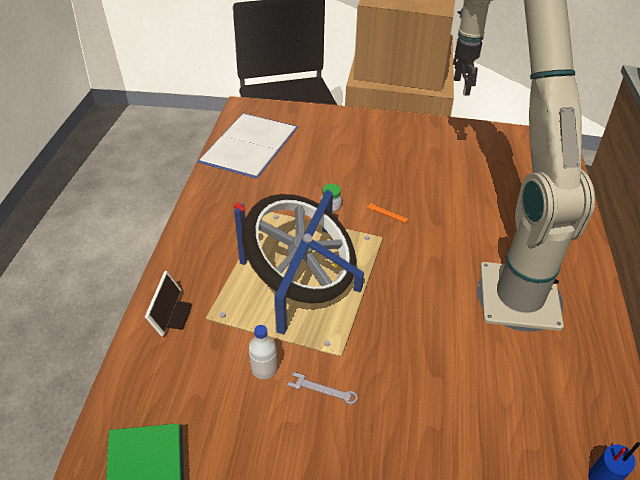

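```bash
cat > h.py <<'E'
import cv2,numpy as np
from scipy.optimize import least_squares
from cell import ctrl,eyes
def proj(P,n):
    c=eyes.calibration(n);T=np.linalg.inv(c["pose"]);p=np.atleast_2d(P)@T[:3,:3].T+T[:3,3]
    p=p*[1,-1,-1]
    K=np.array([[c["fx"],0,c["cx"]],[0,c["fy"],c["cy"]],[0,0,1]])
    return cv2.projectPoints(p.reshape(-1,1,3).astype(float),np.zeros(3),np.zeros(3),K,np.array(c["dist"]))[0].reshape(-1,2)
def frame(x,y,yaw):
    a=np.radians(28);c,s=np.cos(yaw),np.sin(yaw)
    Rz=np.array([[c,-s,0],[s,c,0],[0,0,1]])
    R=Rz@np.array([[np.cos(a),0,-np.sin(a)],[0,1,0],[np.sin(a),0,np.cos(a)]])
    return R,np.array([x,y,115.])
def w(P,f): return np.atleast_2d(P)@f[0].T+f[1]
def rect(n,f,S=500,h=170,z=0,im=None):
    g=np.linspace(h,-h,S);X,Y=np.meshgrid(g,g,indexing='ij')
    uv=proj(w(np.c_[X.ravel(),Y.ravel(),0*X.ravel()+z],f),n).reshape(S,S,2).astype(np.float32)
    return cv2.remap(eyes.get_image(n) if im is None else im,uv,None,cv2.INTER_LINEAR)[:,:,::-1]
E
cat > fit.py <<'E'
from h import *
# bracket points: red, crossbar left end, right end, leg end, nut
def blob(n,f):
    im=eyes.get_image(n).astype(int);m=((im[...,0]>150)&(im[...,1]<60)&(im[...,2]<60)).astype(np.uint8)
    _,l,s,c=cv2.connectedComponentsWithStats(m);
    return [(c[i].round(1).tolist(),int(s[i,4])) for i in range(1,len(s)) if s[i,4]>15]
print(blob("top",0),blob("side",0))
P=np.array([[181,0,0],[0,196,35],[0,-196,35],[-165,0,35],[0,0,41]])
top=np.array([[344,131],[239,204],[419,236],[318,289],[328,219.5]])
side=np.array([[239,207],[281,320],[329,194],[360,278],[307,238]])
def res(v):
    q=w(P,frame(*v)); return np.r_[(proj(q,"top")-top).ravel(),(proj(q,"side")-side).ravel()]
s=least_squares(res,[500,0,0],x_scale=[100,100,.3],loss='soft_l1');print(s.x);print(res(s.x).reshape(2,-1,2).round(1))
np.save("f.npy",s.x);f=frame(*s.x)
cv2.imwrite("pics/r0.png",np.hstack([rect("top",f,390),rect("side",f,390)]))
for n in("top","side"):
    im=eyes.get_image(n).astype(int);m=((im[...,0]>170)&(im[...,1]>140)&(im[...,2]<70)).astype(np.uint8)
    _,l,st,c=cv2.connectedComponentsWithStats(m);print(n,[(c[i].round(1),st[i,4]) for i in range(1,len(st))])
E
python3 fit.py
```

```text
[([343.0, 130.7], 61)] [([238.7, 206.3], 43)]
[ 5.78599663e+02  2.21327175e+01 -1.60215795e-01]
[[[ -1.    0.6]
  [ -1.9  -0.4]
  [  1.   -0.4]
  [ -1.4  -0.4]
  [ -0.3   1. ]]

 [[ -0.6   0.1]
  [ -1.9 -23.3]
  [  0.3  -3.6]
  [  1.9  -4.2]
  [  0.6  -0.6]]]
top [(array([460.7, 294.3]), np.int32(15))]
side [(array([333. , 264.6]), np.int32(8))]
```

View pics/r0.png

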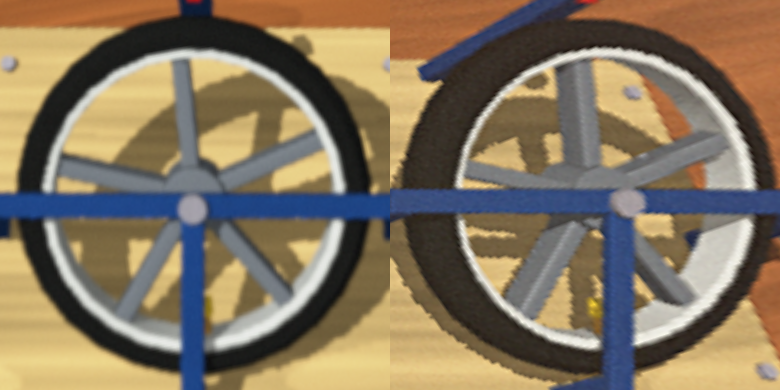

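```bash
cat >> h.py <<'E'
from scipy.spatial.transform import Rotation as Ro
F=lambda: frame(*np.load("f.npy"))
def inc(pts):
    "tool-frame increments (cm,deg) from measured pose to bracket points with tool along -z"
    f=F();s=ctrl.read_state();R0=Ro.from_euler('xyz',s["tool_rot"]).as_matrix()
    Rt=np.c_[f[0][:,1],f[0][:,0],-f[0][:,2]]
    rv=np.degrees(Ro.from_matrix(R0.T@Rt).as_rotvec())
    print("bracket tcp",((s["eef_pos"]-f[1])@f[0]).round(1),"F",s["force"].round(1),"t",s["clock"])
    for p in pts: print(np.r_[((w(p,f)[0]-s["eef_pos"])@R0)/10,rv].round(2).tolist())
E
python3 -c "
from h import *
inc([[72,-21,160]])"
```

```text
bracket tcp [-203.3 -702.7  239.7] F [-0.3  0.2 -0.1] t 0.4
[54.31, -49.85, -5.88, -24.93, 15.84, -63.56]
```

Emit:
move_arm(
  increments=[
    [0,0,-5,0,0,0],
    [0,0,-10,0,0,0],
    [3,-3,-12,-2,1,-4],
    [6,-6,-12,-4,2,-8],
    [9.5,-9,-12,-5,3,-12],
    [13,-12,-12,-6,4,-16],
    [16.5,-15,-12,-8,5,-20],
    [20,-18,-12,-9,6,-24],
    [23.5,-21.5,-12,-11,7,-28],
    [27,-25,-12,-12.5,8,-32],
    [30.5,-28,-12,-14,9,-36],
    [34,-31,-12,-16,10,-40],
    [37,-34,-12,-17,11,-44],
    [40,-37,-12,-19,12,-48],
    [43,-40,-11,-20,13,-52],
    [46,-42.5,-10,-22,14,-56],
    [49,-45,-8,-23,15,-60],
    [52,-48,-7,-25,16,-63.5],
    [54.3,-49.9,-5.9,-25,16,-63.5],
    [54.3,-49.9,-5.9,-24.9,15.8,-63.5],
  ],
  grip=-1,
)

```text
clock: 2.4
eef_pos: [564.9, 9.6, 289.3]
tool_rot: [2.654, -0.001, 1.419]
force: [-0.4, 0.3, -0.4]
width: -0.2
```

```bash
python3 -c "
from h import *
inc([[72,-21,160],[72,-21,60],[72,-21,-14]]);s=ctrl.read_state();print(s['qpos'].round(2),s['width'])"
```

```text
bracket tcp [ 71.7 -14.6 159.3] F [-0.4  0.3 -0.4] t 2.4
[-0.64, 0.03, -0.07, -0.07, -0.3, 0.38]
[-0.69, 0.04, 9.93, -0.07, -0.3, 0.38]
[-0.73, 0.05, 17.33, -0.07, -0.3, 0.38]
[ 0.09  0.27 -0.3   2.13  0.69  0.37 -0.94] -0.17713692406180892
```

Emit:
move_arm(
  increments=[
    [-0.4,0,2,0,0,0],
    [-0.7,0,4,0,-0.3,0.4],
    [-0.7,0,6,0,-0.3,0.4],
    [-0.7,0,8,0,-0.3,0.4],
    [-0.7,0,9.9,0,-0.3,0.4],
    [-0.7,0,9.9,0,-0.3,0.4],
  ],
)

```text
clock: 3.0
eef_pos: [607.9, -12.0, 201.1]
tool_rot: [2.656, 0.003, 1.4]
force: [-0.3, 0.3, -0.6]
width: 0.1
```

```bash
python3 -c "
from h import *
inc([[72,-21,60],[72,-21,-14]]);s=ctrl.read_state();print(s['qpos'].round(2),s['width'])
im=eyes.get_image('side');cv2.imwrite('pics/s1.png',cv2.resize(im[140:360,180:440,::-1],None,fx=2.5,fy=2.5))"
```

```text
bracket tcp [ 70.8 -29.   59.9] F [-0.3  0.3 -0.6] t 3.0
[0.8, 0.12, -0.02, -0.2, 0.43, -0.45]
[0.85, 0.14, 7.38, -0.2, 0.43, -0.45]
[ 0.05  0.47 -0.21  2.13  1.24  0.24 -1.46] 0.0721038276623953
```

View pics/s1.png

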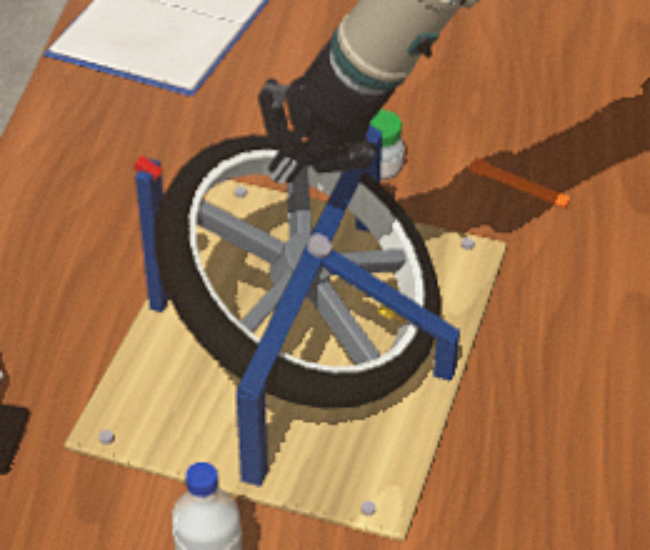

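```bash
cat >> h.py <<'E'
TH=np.radians(16)
def inc(pts):
    f=F();s=ctrl.read_state();R0=Ro.from_euler('xyz',s["tool_rot"]).as_matrix()
    xb,yb,zb=f[0].T;zt=-np.cos(TH)*zb-np.sin(TH)*xb
    Rt=np.c_[yb,np.cross(zt,yb),zt]
    rv=np.degrees(Ro.from_matrix(R0.T@Rt).as_rotvec())
    print("bracket tcp",((s["eef_pos"]-f[1])@f[0]).round(1),"F",s["force"].round(1),"t",s["clock"],"q",s["qpos"].round(2))
    for p in pts: print(np.r_[((w(p,f)[0]-s["eef_pos"])@R0)/10,rv].round(2).tolist())
E
python3 -c "
from h import *
inc([[72,-21,60],[72,-21,-14]])"
```

```text
bracket tcp [ 71.2 -28.8  60.9] F [-0.1  0.2  0.2] t 3.05 q [ 0.05  0.46 -0.21  2.13  1.23  0.24 -1.45]
[0.78, 0.07, 0.08, 15.86, 0.34, -0.54]
[0.83, 0.09, 7.48, 15.86, 0.34, -0.54]
```

Emit:
move_arm(
  increments=[
    [0.2,0,0,3,0,0],
    [0.4,0,0,6,0,0],
    [0.6,0,0,9,0,0],
    [0.8,0,0,12,0.3,-0.5],
    [0.8,0,0,15.9,0.3,-0.5],
    [0.8,0,0,15.9,0.3,-0.5],
    [0.8,0,0,15.9,0.3,-0.5],
  ],
)

```text
clock: 3.75
eef_pos: [609.4, -3.1, 203.4]
tool_rot: [2.93, -0.001, 1.41]
force: [-0.5, -0.6, 0.9]
width: 0.3
```

```bash
python3 -c "
from h import *
inc([[70,-21,60],[70,-22,10],[70,-22,-16]])"
```

```text
bracket tcp [ 71.9 -20.   61.9] F [-0.5 -0.6  0.9] t 3.75 q [ 0.35  0.58 -0.63  1.86  0.65  0.69 -0.82]
[-0.1, -0.13, 0.24, 0.14, -0.03, -0.03]
[-0.2, 1.24, 5.05, 0.14, -0.03, -0.03]
[-0.2, 1.95, 7.55, 0.14, -0.03, -0.03]
```

Emit:
move_arm(
  increments=[
    [-0.1,0.5,2,0,0,0],
    [-0.2,1,4,0,0,0],
    [-0.2,1.4,5.5,0,0,0],
    [-0.2,1.9,7.5,0,0,0],
    [-0.2,1.9,7.5,0,0,0],
    [-0.2,1.9,7.5,0,0,0],
  ],
)

```text
clock: 4.35
eef_pos: [642.5, -9.7, 133.6]
tool_rot: [2.932, -0.0, 1.412]
force: [0.4, -0.2, 0.5]
width: 0.3
```

```bash
python3 -c "
from h import *
a=np.radians(np.arange(-14,59,6));inc([[72*np.cos(t),72*np.sin(t),-16] for t in a])"
```

```text
bracket tcp [ 68.9 -21.2 -15.6] F [ 0.4 -0.2  0.5] t 4.35 q [ 0.29  0.71 -0.54  1.83  0.75  0.6  -0.88]
[0.38, 0.1, 0.01, 0.03, -0.02, 0.07]
[1.12, 0.24, -0.03, 0.03, -0.02, 0.07]
[1.87, 0.31, -0.05, 0.03, -0.02, 0.07]
[2.62, 0.29, -0.04, 0.03, -0.02, 0.07]
[3.37, 0.21, -0.02, 0.03, -0.02, 0.07]
[4.11, 0.05, 0.03, 0.03, -0.02, 0.07]
[4.82, -0.19, 0.1, 0.03, -0.02, 0.07]
[5.5, -0.5, 0.19, 0.03, -0.02, 0.07]
[6.15, -0.87, 0.29, 0.03, -0.02, 0.07]
[6.75, -1.3, 0.42, 0.03, -0.02, 0.07]
[7.3, -1.8, 0.56, 0.03, -0.02, 0.07]
[7.8, -2.34, 0.72, 0.03, -0.02, 0.07]
[8.23, -2.94, 0.89, 0.03, -0.02, 0.07]
```

Emit:
move_arm(
  increments=[
    [0.4,0.1,0,0,0,0],
    [0.8,0.2,0,0,0,0],
    [1.2,0.25,0,0,0,0],
    [1.6,0.3,0,0,0,0],
    [2.0,0.3,0,0,0,0],
    [2.4,0.3,0,0,0,0],
    [2.8,0.3,0,0,0,0],
    [3.2,0.2,0,0,0,0],
    [3.6,0.1,0,0,0,0],
    [4.1,0,0,0,0,0],
  ],
)

```text
clock: 5.35
eef_pos: [649.7, 30.1, 133.3]
tool_rot: [2.931, 0.0, 1.41]
force: [-1.5, -4.9, -1.3]
width: 0.1
```

Emit:
move_arm(
  increments=[
    [0.35,-0.1,0,0,0,0],
    [0.7,-0.25,0.05,0,0,0],
    [1.05,-0.4,0.1,0,0,0],
    [1.4,-0.55,0.15,0,0,0],
    [1.7,-0.75,0.2,0,0,0],
    [2.05,-0.95,0.25,0,0,0],
    [2.35,-1.15,0.35,0,0,0],
    [2.65,-1.35,0.4,0,0,0],
    [2.9,-1.6,0.45,0,0,0],
    [3.2,-1.85,0.5,0,0,0],
    [3.45,-2.15,0.6,0,0,0],
    [3.7,-2.4,0.7,0,0,0],
    [4.1,-3.0,0.85,0,0,0],
    [4.1,-3.0,0.85,0,0,0],
  ],
)

```text
clock: 6.75
eef_pos: [628.1, 77.5, 118.7]
tool_rot: [2.932, -0.003, 1.413]
force: [-0.5, 0.7, -0.7]
width: 0.2
```

```bash
python3 -c "
from h import *
s=ctrl.read_state();print(s['torque'])
p=[38,59,-16]
inc([p,[38,54,-16],[38,54,50]])
f=F();cv2.imwrite('pics/r1.png',np.hstack([rect('top',f,390),rect('side',f,390)]))"
```

```text
[ 0.04217801  0.22541097 -0.01573644]
bracket tcp [ 37.1  62.6 -15.5] F [-0.5  0.7 -0.7] t 6.75 q [ 0.1   0.71 -0.49  1.86  0.79  0.57 -1.07]
[-0.36, 0.1, 0.02, 0.01, -0.17, 0.11]
[-0.86, 0.1, 0.02, 0.01, -0.17, 0.11]
[-0.83, -1.72, -6.33, 0.01, -0.17, 0.11]
```

View pics/r1.png

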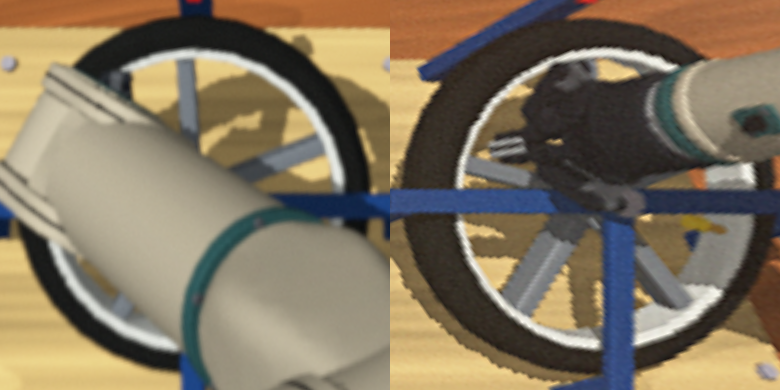

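```bash
python3 -c "
from h import *
inc([[38,54,50],[70,-23,50],[70,-23,-16]])"
```

```text
bracket tcp [ 37.6  62.4 -15.6] F [0.4 0.9 0.5] t 6.85 q [ 0.1   0.71 -0.49  1.86  0.79  0.57 -1.07]
[-0.82, -1.77, -6.32, 0.03, -0.17, 0.11]
[-8.52, 1.29, -7.23, 0.03, -0.17, 0.11]
[-8.55, 3.11, -0.88, 0.03, -0.17, 0.11]
```

Emit:
move_arm(
  increments=[
    [-0.6,0.1,0,0,0,0],
    [-0.8,-0.5,-2,0,0,0],
    [-0.8,-1.1,-4,0,0,0],
    [-0.8,-1.8,-6.3,0,-0.1,0.1],
    [-0.8,-1.8,-6.3,0,-0.1,0.1],
    [-2.5,-1,-6.5,0,-0.1,0.1],
    [-4.5,-0.2,-6.7,0,-0.1,0.1],
    [-6.5,0.5,-7,0,-0.1,0.1],
    [-8.5,1.3,-7.2,0,-0.1,0.1],
    [-8.5,1.3,-7.2,0,-0.1,0.1],
    [-8.5,1.3,-7.2,0,-0.1,0.1],
    [-8.5,1.8,-5.5,0,-0.1,0.1],
    [-8.5,2.3,-3.8,0,-0.1,0.1],
    [-8.5,2.7,-2.3,0,-0.1,0.1],
    [-8.5,3.1,-0.9,0,-0.1,0.1],
    [-8.5,3.1,-0.9,0,-0.1,0.1],
    [-8.5,3.1,-0.9,0,-0.1,0.1],
  ],
)

```text
clock: 8.55
eef_pos: [643.4, -12.9, 133.5]
tool_rot: [2.932, 0.001, 1.409]
force: [0.1, 0.0, 0.1]
width: -0.0
```

```bash
python3 -c "
from h import *
a=np.radians(np.arange(-14,59,6));inc([[72*np.cos(t),72*np.sin(t),-16] for t in a])"
```

```text
bracket tcp [ 70.1 -24.2 -16.3] F [0.1 0.  0.1] t 8.55 q [ 0.29  0.71 -0.53  1.83  0.75  0.6  -0.87]
[0.68, -0.03, -0.03, 0.0, 0.06, -0.06]
[1.42, 0.11, -0.07, 0.0, 0.06, -0.06]
[2.17, 0.17, -0.09, 0.0, 0.06, -0.06]
[2.92, 0.16, -0.08, 0.0, 0.06, -0.06]
[3.67, 0.07, -0.06, 0.0, 0.06, -0.06]
[4.41, -0.1, -0.01, 0.0, 0.06, -0.06]
[5.12, -0.33, 0.05, 0.0, 0.06, -0.06]
[5.8, -0.64, 0.14, 0.0, 0.06, -0.06]
[6.45, -1.01, 0.25, 0.0, 0.06, -0.06]
[7.05, -1.45, 0.37, 0.0, 0.06, -0.06]
[7.6, -1.95, 0.51, 0.0, 0.06, -0.06]
[8.09, -2.49, 0.67, 0.0, 0.06, -0.06]
[8.53, -3.09, 0.84, 0.0, 0.06, -0.06]
```

Emit:
move_arm(
  increments=[
    [0.4,0,0,0,0,0],
    [0.8,0.05,0,0,0,0],
    [1.2,0.1,0,0,0,0],
    [1.6,0.15,-0.05,0,0,0],
    [2.0,0.15,-0.1,0,0,0],
    [2.4,0.15,-0.1,0,0,0],
    [2.8,0.15,-0.1,0,0,0],
    [3.2,0.1,-0.05,0,0,0],
    [3.6,0.05,-0.05,0,0,0],
    [4.0,0,0,0,0,0],
    [4.4,-0.1,0,0,0,0],
  ],
)

```text
clock: 9.65
eef_pos: [650.0, 30.6, 134.0]
tool_rot: [2.93, 0.001, 1.409]
force: [-0.6, -3.8, -0.6]
width: -0.1
```

Emit:
move_arm(
  increments=[
    [0.35,-0.1,0,0,0,0],
    [0.7,-0.25,0.05,0,0,0],
    [1.05,-0.4,0.1,0,0,0],
    [1.4,-0.55,0.15,0,0,0],
    [1.7,-0.75,0.2,0,0,0],
    [2.05,-0.95,0.25,0,0,0],
    [2.35,-1.15,0.35,0,0,0],
    [2.65,-1.35,0.4,0,0,0],
    [2.9,-1.6,0.45,0,0,0],
    [3.2,-1.85,0.5,0,0,0],
    [3.45,-2.15,0.6,0,0,0],
    [3.7,-2.4,0.7,0,0,0],
    [3.9,-2.7,0.75,0,0,0],
    [4.1,-3.0,0.85,0,0,0],
    [4.1,-3.0,0.85,0,0,0],
  ],
)

```text
clock: 11.15
eef_pos: [628.4, 76.8, 119.1]
tool_rot: [2.932, -0.0, 1.41]
force: [0.8, -0.9, 0.1]
width: -0.0
```

```bash
python3 -c "
from h import *
inc([[38,54,50],[60,-24,50],[60,-24,-16]])
f=F();cv2.imwrite('pics/r2.png',np.hstack([rect('top',f,390),rect('side',f,390)]))"
```

```text
bracket tcp [ 37.6  61.9 -15.4] F [ 0.8 -0.9  0.1] t 11.15 q [ 0.1   0.71 -0.48  1.86  0.78  0.57 -1.06]
[-0.79, -1.76, -6.3, 0.02, -0.02, -0.02]
[-8.59, 0.35, -6.91, 0.02, -0.02, -0.02]
[-8.59, 2.17, -0.56, 0.02, -0.02, -0.02]
```

View pics/r2.png

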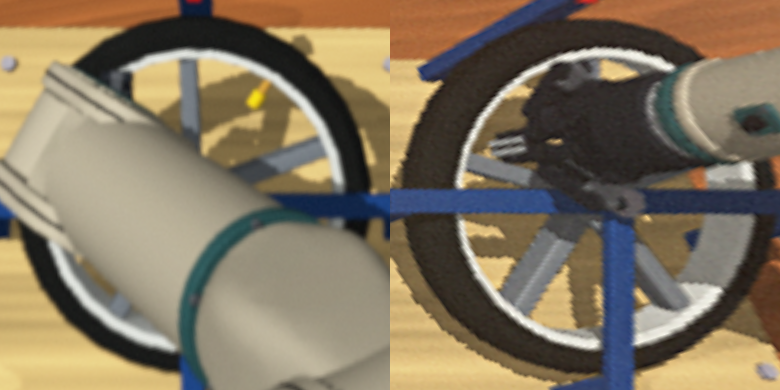

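Emit:
move_arm(
  increments=[
    [-0.6,0.1,0,0,0,0],
    [-0.8,-0.5,-2,0,0,0],
    [-0.8,-1.1,-4,0,0,0],
    [-0.8,-1.8,-6.3,0,0,0],
    [-0.8,-1.8,-6.3,0,0,0],
    [-2.5,-1.4,-6.4,0,0,0],
    [-4.5,-1,-6.5,0,0,0],
    [-6.5,-0.6,-6.6,0,0,0],
    [-8.4,-0.2,-6.7,0,0,0],
    [-8.4,-0.2,-6.7,0,0,0],
    [-8.4,-0.2,-6.7,0,0,0],
    [-8.4,0.3,-5,0,0,0],
    [-8.4,0.8,-3.3,0,0,0],
    [-8.4,1.2,-1.8,0,0,0],
    [-8.4,1.6,-0.4,0,0,0],
    [-8.4,1.6,-0.4,0,0,0],
    [-8.4,1.6,-0.4,0,0,0],
  ],
)

```text
clock: 12.95
eef_pos: [630.0, -9.7, 125.9]
tool_rot: [2.932, 0.001, 1.409]
force: [0.1, 0.0, -0.1]
width: 0.0
```

```bash
python3 -c "
from h import *
inc([[56,0,-16],[57,8,-16]])"
```

```text
bracket tcp [ 54.4 -23.2 -16.6] F [ 0.1  0.  -0.1] t 12.95 q [ 0.27  0.7  -0.51  1.87  0.76  0.56 -0.9 ]
[2.32, 0.14, -0.1, -0.0, 0.07, -0.06]
[3.12, 0.23, -0.13, -0.0, 0.07, -0.06]
```

Emit:
move_arm(
  increments=[
    [0.4,0,0,0,0,0],
    [0.8,0,0,0,0,0],
    [1.2,0.1,0,0,0,0],
    [1.5,0.1,0,0,0,0],
    [1.8,0.1,-0.1,0,0,0],
    [2.1,0.1,-0.1,0,0,0],
    [2.4,0.1,-0.1,0,0,0],
    [2.6,0.2,-0.1,0,0,0],
    [2.8,0.2,-0.1,0,0,0],
    [2.8,0.2,-0.1,0,0,0],
    [2.8,0.2,-0.1,0,0,0],
  ],
)

```text
clock: 14.05
eef_pos: [636.7, 17.7, 128.2]
tool_rot: [2.93, 0.0, 1.409]
force: [-0.4, -2.8, -0.5]
width: 0.2
```

```bash
cat > v.py <<'E'
from h import *
import sys
inc([[56,5,-16]])
f=F()
for n in("top","side"):
    r=rect(n,f,1000).astype(int);m=((r[...,2]>150)&(r[...,1]>115)&(r[...,0]<70)&(r[...,2]-r[...,1]<80)).astype(np.uint8)
    X,Y=np.meshgrid(np.linspace(170,-170,1000),np.linspace(170,-170,1000),indexing='ij');q=np.hypot(X,Y);m[(q>118)|(q<60)]=0
    _,l,st,c=cv2.connectedComponentsWithStats(m)
    for i in range(1,len(st)):
        if st[i,4]>60:
            x,y=170-c[i][1]*.34,170-c[i][0]*.34;print(n,st[i,4],round(x,1),round(y,1),"deg",np.degrees(np.arctan2(y,x)).round(1))
cv2.imwrite(sys.argv[1],np.hstack([rect('top',f,390),rect('side',f,390)]))
E
python3 v.py pics/r3.png
```

```text
bracket tcp [ 57.5   4.9 -15.6] F [-0.4 -2.8 -0.5] t 14.05 q [ 0.22  0.7  -0.51  1.85  0.76  0.57 -0.94]
[0.01, -0.13, 0.08, 0.1, 0.03, -0.08]
```

View pics/r3.png

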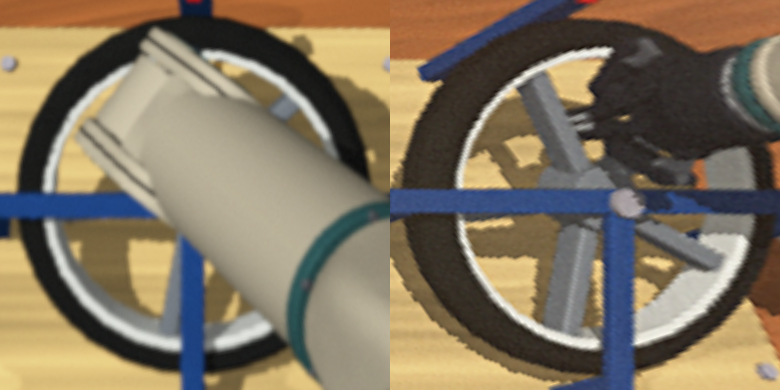

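Emit:
move_arm(
  increments=[
    [0.2,0,0,0,0,0],
    [0.4,0,0,0,0,0],
    [0.6,-0.05,0,0,0,0],
    [0.75,-0.1,0,0,0,0],
    [0.75,-0.1,0,0,0,0],
    [0.75,-0.1,0,0,0,0],
    [0.2,-0.1,0,0,0,0],
    [0.2,-0.7,-2,0,0,0],
    [0.2,-1.3,-4,0,0,0],
    [0.2,-2,-6.5,0,0,0],
    [-3,-3,-9,0,0,0],
    [-7,-3,-12,0,0,0],
    [-11,-3,-15,0,0,0],
    [-15,-3,-15,0,0,0],
    [-19,-3,-15,0,0,0],
    [-23,-3,-15,0,0,0],
    [-27,-3,-15,0,0,0],
    [-27,-3,-15,0,0,0],
  ],
)

```text
clock: 16.05
eef_pos: [531.7, -246.2, 268.3]
tool_rot: [2.93, 0.003, 1.399]
force: [0.1, 0.0, -0.0]
width: 0.3
```

```bash
python3 v.py pics/r4.png
```

```text
bracket tcp [  68.9 -272.4  137. ] F [ 0.1  0.  -0. ] t 16.05 q [ 0.94  0.49 -0.76  1.84  0.46  0.77 -0.21]
[27.84, 2.65, 14.93, 0.11, 0.28, -0.61]
top 1972 101.5 -4.4 deg -2.5
side 96 113.6 -7.1 deg -3.6
side 1068 98.6 -4.7 deg -2.7
```

View pics/r4.png

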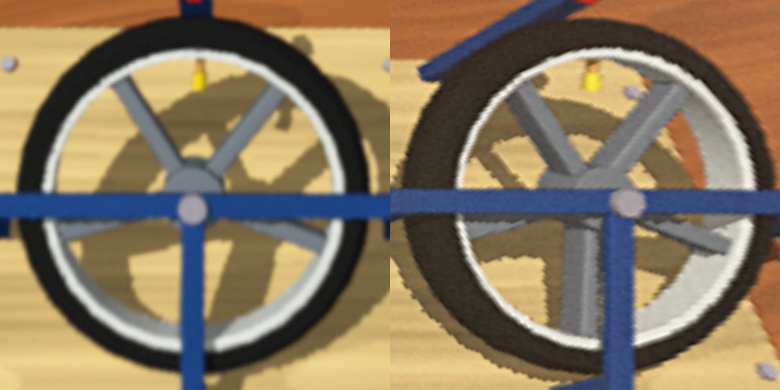

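Emit:
move_arm(
  increments=[
    [4,0,0,0,0,0],
    [8,0,0,0,0,0],
    [12,0,0,0,0,0],
    [16,0,1,0,0,0],
    [20,0.2,3,0,0,-0.3],
    [24,0.5,6,0,0.3,-0.6],
    [26.5,0.8,8,0.1,0.3,-0.6],
    [27.5,0.8,8.6,0.1,0.3,-0.6],
    [27.5,0.8,8.6,0.1,0.3,-0.6],
    [27.5,0.8,8.6,0.1,0.3,-0.6],
  ],
)

```text
clock: 17.25
eef_pos: [602.7, 27.5, 186.6]
tool_rot: [2.932, -0.001, 1.42]
force: [-0.1, -0.6, 0.3]
width: -0.1
```

```bash
python3 -c "
from h import *
inc([[56,2,50],[56,2,-16],[56,15,-16]])"
```

```text
bracket tcp [53.9  9.1 52.5] F [-0.1 -0.6  0.3] t 17.25 q [ 0.27  0.59 -0.59  1.89  0.67  0.65 -0.88]
[-0.71, 0.27, 0.18, -0.0, -0.19, 0.53]
[-0.75, 2.09, 6.52, -0.0, -0.19, 0.53]
[0.55, 2.1, 6.53, -0.0, -0.19, 0.53]
```

Emit:
move_arm(
  increments=[
    [-0.7,0.3,0.2,0,-0.2,0.5],
    [-0.7,0.3,0.2,0,-0.2,0.5],
    [-0.7,0.3,0.2,0,-0.2,0.5],
    [-0.7,0.8,2,0,-0.2,0.5],
    [-0.7,1.3,3.8,0,-0.2,0.5],
    [-0.7,1.7,5.2,0,-0.2,0.5],
    [-0.7,2.1,6.5,0,-0.2,0.5],
    [-0.7,2.1,6.5,0,-0.2,0.5],
    [-0.7,2.1,6.5,0,-0.2,0.5],
  ],
)

```text
clock: 18.15
eef_pos: [635.3, 16.1, 126.7]
tool_rot: [2.933, -0.001, 1.411]
force: [-0.1, 0.4, 0.1]
width: -0.1
```

```bash
python3 -c "
from h import *
inc([[56,15,-16]])"
```

```text
bracket tcp [ 55.8   3.1 -16.4] F [-0.1  0.4  0.1] t 18.15 q [ 0.22  0.7  -0.51  1.85  0.76  0.57 -0.93]
[1.19, 0.01, -0.05, -0.06, -0.03, 0.01]
```

Emit:
move_arm(
  increments=[
    [0.3,0,0,0,0,0],
    [0.6,0,0,0,0,0],
    [0.8,0,0,0,0,0],
    [0.95,0,0,0,0,0],
    [1.1,0,0,0,0,0],
    [1.2,0,0,0,0,0],
    [1.2,0,0,0,0,0],
    [1.2,0,0,0,0,0],
    [0.4,0,0,0,0,0],
    [0.4,-0.6,-2,0,0,0],
    [0.4,-1.2,-4,0,0,0],
    [0.4,-1.9,-6.5,0,0,0],
    [-3,-3,-9,0,0,0],
    [-7,-3,-12,0,0,0],
    [-11,-3,-15,0,0,0],
    [-15,-3,-15,0,0,0],
    [-19,-3,-15,0,0,0],
    [-23,-3,-15,0,0,0],
    [-27,-3,-15,0,0,0],
    [-27,-3,-15,0,0,0],
  ],
)

```text
clock: 20.15
eef_pos: [531.1, -248.1, 266.3]
tool_rot: [2.933, 0.001, 1.401]
force: [-0.3, -0.6, 0.2]
width: 0.1
```

```bash
python3 v.py pics/r5.png
```

```text
bracket tcp [  67.7 -274.4  135.4] F [-0.3 -0.6  0.2] t 20.15 q [ 0.94  0.49 -0.77  1.84  0.46  0.77 -0.21]
[28.01, 2.81, 14.79, -0.04, 0.17, -0.52]
top 1885 102.0 -2.1 deg -1.2
side 123 113.4 -3.2 deg -1.6
side 1225 99.3 -2.6 deg -1.5
```

View pics/r5.png

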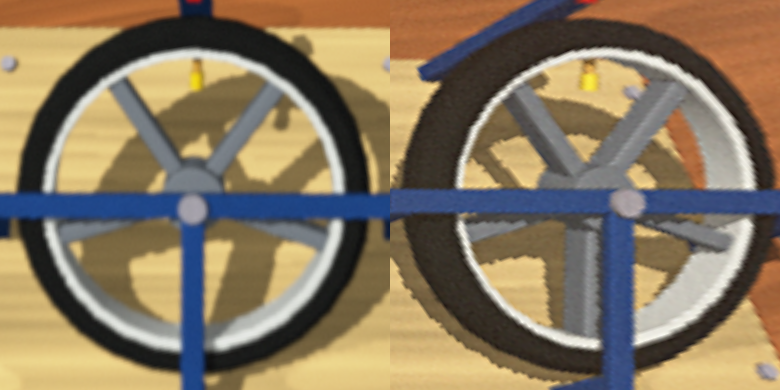

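```bash
python3 - <<'E'
from h import *
f=F()
for n in("top","side"):
    im=eyes.get_image(n).astype(int);m=(im[...,0]>120)&(im[...,1]<60)&(im[...,2]<60)
    v,u=np.nonzero(m);k=(abs(u-proj(w([181,0,0],f),n)[0,0])<15)&(abs(v-proj(w([181,0,0],f),n)[0,1])<15)
    print(n,"red",u[k].mean().round(2),v[k].mean().round(2),"pred",proj(w([[181,0,4],[181,3,4],[100,0,0]],f),n).round(2).tolist())
    r=rect(n,f,1000,im=im.astype(np.uint8)).astype(int)
    d=(r.max(2)<60).astype(np.uint8);d=cv2.morphologyEx(d,cv2.MORPH_OPEN,np.ones((25,25)))
    c=max(cv2.findContours(d,0,1)[0],key=cv2.contourArea);h=cv2.convexHull(c)
    e=cv2.fitEllipse(h);print("tyre ctr",170-e[0][1]*.34,170-e[0][0]*.34,e[1])
E
```

```text
top red 343.03 131.18 pred [[342.88, 131.92], [341.43, 131.67], [336.68, 169.86]]
tyre ctr -2.63012329101565 2.6363488769531216 (887.83740234375, 971.72802734375)
side red 238.79 206.63 pred [[238.98, 206.21], [238.5, 206.97], [266.21, 224.73]]
tyre ctr -84.54107055664065 70.63097412109374 (258.0307922363281, 605.9794921875)
```

Emit:
move_arm(
  increments=[
    [4,0,0,0,0,0],
    [8,0,0,0,0,0],
    [12,0,0,0,0,0],
    [16,0,1,0,0,0],
    [20,0.2,3,0,0,-0.3],
    [24,0.5,6,0,0.2,-0.5],
    [26,0.8,8,0,0.2,-0.5],
    [27,0.9,8.4,0,0.2,-0.5],
    [27,0.9,8.4,0,0.2,-0.5],
    [27,0.9,8.4,0,0.2,-0.5],
    [27,0.9,8.4,0,0.2,-0.5],
  ],
)

```text
clock: 21.55
eef_pos: [601.8, 19.5, 188.1]
tool_rot: [2.931, -0.001, 1.418]
force: [-0.7, 0.1, 1.1]
width: 0.2
```

```bash
python3 -c "
from h import *
inc([[56,3,50],[56,3,-16],[56,15,-16]])"
```

```text
bracket tcp [54.9  1.1 53.6] F [-0.7  0.1  1.1] t 21.55 q [ 0.28  0.58 -0.59  1.89  0.67  0.65 -0.87]
[0.19, 0.2, 0.31, 0.05, -0.15, 0.39]
[0.16, 2.02, 6.66, 0.05, -0.15, 0.39]
[1.36, 2.02, 6.66, 0.05, -0.15, 0.39]
```

Emit:
move_arm(
  increments=[
    [0.2,0.2,0.3,0,-0.1,0.4],
    [0.2,0.2,0.3,0,-0.1,0.4],
    [0.2,0.7,2,0,-0.1,0.4],
    [0.2,1.2,3.8,0,-0.1,0.4],
    [0.2,1.6,5.2,0,-0.1,0.4],
    [0.2,2,6.6,0,-0.1,0.4],
    [0.2,2,6.6,0,-0.1,0.4],
    [0.2,2,6.6,0,-0.1,0.4],
  ],
)

```text
clock: 22.35
eef_pos: [634.6, 18.7, 126.0]
tool_rot: [2.934, -0.002, 1.413]
force: [-0.6, 0.1, -0.6]
width: -0.1
```

```bash
python3 -c "
from h import *
inc([[56,16.4,-16]])"
```

```text
bracket tcp [ 54.5   5.5 -16.5] F [-0.6  0.1 -0.6] t 22.35 q [ 0.22  0.7  -0.51  1.86  0.76  0.57 -0.94]
[1.09, 0.13, -0.08, -0.08, -0.13, 0.12]
```

Emit:
move_arm(
  increments=[
    [0.3,0.1,0,0,0,0],
    [0.6,0.1,0,0,0,0],
    [0.8,0.1,0,0,0,0],
    [0.9,0.1,0,0,0,0],
    [1.0,0.1,0,0,0,0],
    [1.1,0.1,0,0,0,0],
    [1.1,0.1,0,0,0,0],
    [1.1,0.1,0,0,0,0],
    [0.3,0.1,0,0,0,0],
    [0.3,-0.5,-2,0,0,0],
    [0.3,-1.1,-4,0,0,0],
    [0.3,-1.8,-6.5,0,0,0],
    [-3,-3,-9,0,0,0],
    [-7,-3,-12,0,0,0],
    [-11,-3,-15,0,0,0],
    [-15,-3,-15,0,0,0],
    [-19,-3,-15,0,0,0],
    [-23,-3,-15,0,0,0],
    [-27,-3,-15,0,0,0],
    [-27,-3,-15,0,0,0],
  ],
)

```text
clock: 24.35
eef_pos: [530.8, -246.0, 265.6]
tool_rot: [2.933, -0.0, 1.403]
force: [0.2, -0.0, -0.4]
width: 0.1
```

```bash
python3 v.py pics/r6.png; python3 -c "
from h import *
cv2.imwrite('pics/top6.png',eyes.get_image('top')[:,:,::-1])"
```

```text
bracket tcp [  66.8 -272.3  135. ] F [ 0.2 -0.  -0.4] t 24.35 q [ 0.94  0.49 -0.77  1.84  0.46  0.77 -0.21]
[27.77, 2.93, 14.78, -0.07, 0.07, -0.43]
top 1911 101.7 0.1 deg 0.1
side 81 114.1 -1.3 deg -0.6
side 1215 99.1 -0.3 deg -0.2
```

View pics/top6.png

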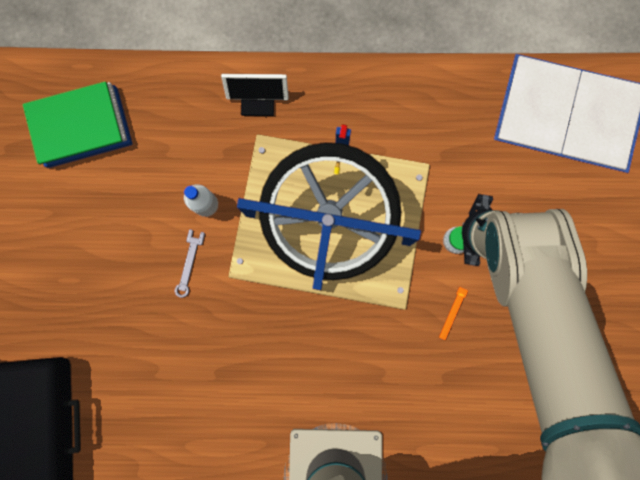

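The valve, at about (337,169), is in line with the red mark at (344,131). The loose items haven't moved and the hand is clear: it hangs about 200 mm above the jar, touching nothing.

```bash
python3 -c "
from cell import ctrl
print(ctrl.read_state()['qd'].round(3));print(ctrl.finish_job())"
```

```text
[-0.009 -0.003  0.005 -0.001  0.004  0.007  0.003]
the job is handed in; nothing more can be done
None
```

The yellow-capped valve is now at the top of the wheel, in line with the red mark, and the job is handed in.

- **Turning:** With the fingers shut, I turned the wheel about 174° counter-clockwise by pushing three spokes, one after another. I then gave the third spoke two small nudges to line the valve up. The contact forces I read were 5 N or less, and no push was planned against the tyre or valve.
- **Valve position:** The last check put the valve 0.1° from the top in the top camera and 0.2° in the side camera, so the two agree. A small second patch of colour in the side view read 0.6° off.
- **Red mark:** Its measured position matched my estimate of the stand's position to within about 1 pixel, sub-millimetre sideways.
- **Other items:** In the last top picture the bottle, jar, spanner and tyre lever stand where they began. I compared them by eye only.
- **Finish:** The wheel was at rest, the arm still, and the hand clear at about 24.5 s of the 64 s allowed.
- **What went wrong:** Pointing the fingers straight along the axle brought one wrist joint close to its limit, so I tilted the hand 16° and worked that way. A fit of the tyre's outline failed in the side view and I did not use it.

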